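# Find and release the latched range key of a wood lathe's selector box

## Task

One of the four identical keys on the lathe's grey selector box was left latched down, a little lower than the rest, and all four must be up before the lathe is started. With a fingertip tap each key lightly, in order from left to right as seen from the robot, to feel which one it is; then press that key all the way down and let go so that it springs up. Never push any of the other keys down further than a light tap, and leave everything else on the bench where it is, picking nothing up.

Things in the scene. Friction and masses are not known exactly. Their poses are not given: they have to be found in the camera images.
- selector: Grey steel box fixed to the bench, 110 mm (x) by 270 mm (y), 50 mm high; origin: centre of its underside, on the bench; z up, y along the key row to the left as seen from the robot, x away from the robot (yaw within 0.3 rad). Keys in one row along the middle of its flat top, 55 mm between centres, at its y = +82.5, +27.5, -27.5, -82.5 mm.
- key1: Square grey plastic key, 28 x 28 mm, flat top, first (leftmost) in the row from the left as seen from the robot; origin: centre of its top face; axes as the box. The four keys are alike. Up: top 66 mm above the bench, on a spring that gives way from 1.5 N on, 1.7 mm for each newton more (about 5 N for 6 mm), 9 mm to its stop.
- key2: Square grey plastic key, 28 x 28 mm, flat top, second in the row from the left as seen from the robot; origin: centre of its top face; axes as the box. Up, it is as key1. Latched (exactly one of the four, which one varies): top 62 mm above the bench, solid up to 4 N; pressed a further 5 mm to its stop (7 to 8 N) its catch lets go and it rises to 66 mm when released.
- key3: Square grey plastic key, 28 x 28 mm, flat top, third in the row from the left as seen from the robot; origin: centre of its top face; axes as the box. As key1 or, if latched, as described at key2.
- key4: Square grey plastic key, 28 x 28 mm, flat top, fourth (rightmost) in the row from the left as seen from the robot; origin: centre of its top face; axes as the box. As key1 or, if latched, as described at key2.
- finial: Turned light-wood finial standing on the bench, 38 mm wide, 80 mm high, beyond the box; leave alone. Origin: centre of its underside.
- wax: Closed amber jar, 60 mm wide, 50 mm high, left of the box; leave alone. Origin: centre of its underside.
- pencil: Red pencil lying before the box, about 170 mm long, 8 mm thick; leave alone. Origin: middle of its length, underside; x along it.
- chuck_key: Steel T-handled chuck key lying right of the box, 85 mm long, 90 mm handle, 14 mm thick; leave alone. Origin: near its middle, on the bench.
- blank: Square light-wood turning blank lying on the bench, 45 by 140 by 45 mm high; leave alone. Origin: centre of its underside.
- sanding_block: Cork sanding block, 100 by 65 by 33 mm high; leave alone. Origin: centre of its underside.
- gouge: Turning gouge with a wooden handle lying on the left, 380 mm long, 32 mm thick; leave alone. Origin: at its ferrule, on the bench; x towards its steel tip.

How it is judged:
On the way, in this order (a step that is already met when the one before it is completed fails the run):
1. the first (leftmost) key is touched by a finger (contact force between the fingers and key1 above 0.4 N).
2. the second key is touched by a finger (contact force between the fingers and key2 above 0.4 N).
3. the third key is touched by a finger (contact force between the fingers and key3 above 0.4 N).
4. the fourth (rightmost) key is touched by a finger (contact force between the fingers and key4 above 0.4 N).
5. only then is the latched key pressed home and let go, so that all four keys stand up (z of each of key1, key2, key3, key4 in the frame of selector above 0.0645 m), for 0.2 s.
At the end, for the whole second after the job is handed in: All four keys stand up (each top within 1.5 mm of its full height of 66 mm above the box's underside), and the seven loose things on the bench lie still (all of step 5 and linear speed of each of finial, wax, pencil, chuck_key, blank, sanding_block, gouge below 0.03 m/s); the robot touches nothing.
It fails at once if a key is pushed more than 6 mm from where it stood (only a key that was up can move so far: it would be latched too) (distance of any of key1, key2, key3, key4 from where it was at the start of the episode above 0.006 m).
It fails at once if a loose thing on the bench is moved by more than 20 mm (shoved, lifted or carried) (distance of any of finial, wax, pencil, chuck_key, blank, sanding_block, gouge from where it was at the start of the episode above 0.02 m).
It also fails if it takes over 54 s, if anything falls off the work surface, if the arm or the gripper's body presses on something with over 40 N, if the wrist force passes 120 N, or if a joint passes its speed limit or range.

## Robot

A 6-joint arm with a two-finger parallel gripper is mounted at the origin on the work surface. World frame = base frame: x ahead of the robot, y to its left, z up, the work surface at z = 0. Lengths are in m, angles in rad, forces in N, time in s.
With the tool pointing down it reaches from about 0.35 to 0.975 m from the base axis. Payload 4.9 kg.
Tool frame: the origin (TCP) lies midway between the tips of the shut fingers; the grasp point (between the pads) lies manip.grip_depth behind it (manip.grip_depth is the distance from the TCP to the grasp point, in m); z points along the fingers, x is the direction in which the jaws open and shut, and the axes are right-handed (so a half turn about z gives the same grasp; the last joint's range is limited). The gripper opens to 85 mm and grips with 20 to 120 N. Pads are 22 mm wide; open, the fingers measure 114 mm over their backs; the gripper's body (76 mm by 85 mm) begins 54 mm behind the grasp point. The pads swing forward as they close: fully open they stand 13 mm farther back than shut.
Start: joints at [1.044, 0.053, 1.613, -0, 1.476, -0.119], TCP at [0.248, 0.574, 0.231] pointing down, gripper open.
Joint ranges: [-3.01, 3.01], [-1.01, 2.22], [0.06, 2.58], [-1.02, 4.17], [0.09, 2.62], [-3.14, 3.14]. Speed limits (rad/s): [2.57, 2.57, 3.14, 3.14, 3.14, 3.14].

## Interface

Orientations are given as a unit quaternion [w, x, y, z].
In Python, from plant import state, grab_frame, ticket, manip gives the robot as it stands.
- The arm moves only by the tool carry_out, never from a script. Its argument "moves" is a list that holds one entry, the list of rows, each a list of 7 numbers: the turn, a rotation vector about the tool's x, y, z each as a share of 5 degrees, from -1 to 1, then the shift along the tool's x, y, z each as a share of 0.04 m, from -1 to 1, then the gripper command: -1 is shut, 1 is fully open, values between are in proportion. A call has 1 to 8 rows; each row shifts and turns the commanded pose from where the row before left it, along the tool's axes as they then stand; what a row does not reach is not made up. A row lasts 1/12 s, in which the tool goes at most 41.7 mm and 7.16 degrees, less where a joint would pass 70% of its speed; a pose out of reach is approached as far as the arm can. A call with a number of a shift or a turn outside -1 to 1 is refused whole. A call with a gripper value outside its range is refused whole. The fingers move at their own pace and stop on an object; the grip force is fixed at half the most. Time passes only in rows, so rows that do not move let the fingers close. It gives the time, the measured TCP pose, the force and the opening at its end, in the units of the state.
- state(): the state, without advancing time (a new reading comes with each control period).
- grab_frame(name): name is "scene" or "top"; returns a dict with "frame" (384x512x3 uint8, red, green, blue), "z_map" (384x512 float32, m along the optical axis (not along the pixel's ray), 0 where there is no reading), "K" (3x3 intrinsics, pixels), "k1" (the pictures are not rectified: a ray, as slopes to the right and down, at radius r is drawn at 1 + k1 r^2 times it, then the intrinsics apply), "world_from_camera" (4x4, takes a point from camera to world coordinates). Camera axes: x right, y down, z forward; pixel columns grow to the right and rows downward; lengths in m; the calibration is good to about 2 mm. A picture is of the moment at which its call begins.
- ticket.job_done(): hands the job in, once; it reports no verdict.
The state is a dict: "time": time; "joint_pos": joint angles; "joint_vel": joint speeds; "joint_efforts": joint torques, N m; "tool_pos": TCP position; "tool_rot": TCP orientation; "contact_force": force on the tool from outside, world axes, zero at the start; "ft_torque": the same for the moment, N m; "gripper_width": opening from 0.0 (shut) to 1.0 (fully open).
Only numpy, scipy, OpenCV 4.12 (cv2) and the standard library are available. Lean on these libraries where they do the work, as an engineer would, in place of code of your own. Each camera call takes 0.05 s, during which the arm holds its last target.

## Working session

There is one attempt and no reset: what is moved stays moved. The work goes in short steps, Python scripts to look and compute and a tool call to move; the robot and the scene stay as the last step left them, time stands still between calls to the robot, and variables do not carry over. Pictures are saved under pics/ and viewed, and the job is handed in when it is done.

Besides the shell and the picture viewer there is one more tool, called after "Emit:" as name(argument=value, ...) on one line, values as JSON. carry_out: Moves the arm, as the interface text tells. Shift numbers are shares of 0.04 m and turn numbers shares of 5 degrees, none past 1 either way. Its arguments: {"type":"object","properties":{"moves":{"type":"array"}},"required":["moves"]}

```bash
ls; mkdir -p pics; python3 - <<'E'
from plant import state, grab_frame, ticket, manip
import cv2,numpy as np
print({k:np.round(v,4).tolist() for k,v in state().items()}, manip.grip_depth)
for n in("scene","top"):
    f=grab_frame(n); cv2.imwrite(f'pics/{n}0.png',f["frame"][:,:,::-1]); np.savez(f'{n}0.npz',**f)
    print(n,f["K"],f["k1"],np.round(f["world_from_camera"],4))
E
```

```text
pics
{'time': 0.0, 'joint_pos': [1.044, 0.0533, 1.6143, -0.0, 1.476, -0.119], 'joint_vel': [0.0009, -0.002, -0.0001, 0.0004, -0.0004, 0.0012], 'joint_efforts': [0.0002, -39.3657, -37.0184, 0.0, 0.0066, 0.0], 'tool_pos': [0.2475, 0.5732, 0.2301], 'tool_rot': [0.0005, 0.8356, 0.5493, -0.0009], 'contact_force': [0.2711, -0.2828, 0.6853], 'ft_torque': [-0.0221, -0.0003, 0.0371], 'gripper_width': 0.9977} 0.0187
scene [[352.02056119   0.         252.51289666]
 [  0.         352.02056119 192.72327035]
 [  0.           0.           1.        ]] 0.03700948990573212 [[-0.3529  0.6963 -0.6249  1.1541]
 [ 0.9356  0.2572 -0.2418  0.3568]
 [-0.0077 -0.6701 -0.7423  0.8151]
 [ 0.      0.      0.      1.    ]]
top [[475.54998411   0.         262.36856733]
 [  0.         475.54998411 194.68376663]
 [  0.           0.           1.        ]] 0.0694881796657706 [[-0.0282 -0.9865  0.1611  0.3516]
 [-0.9993  0.0318  0.0198  0.1155]
 [-0.0246 -0.1605 -0.9867  1.2506]
 [ 0.      0.      0.      1.    ]]
```

View pics/scene0.png

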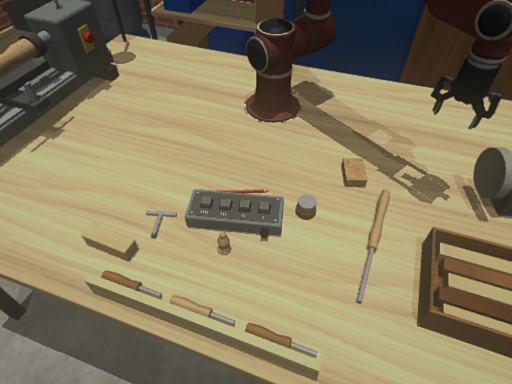

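View pics/top0.png

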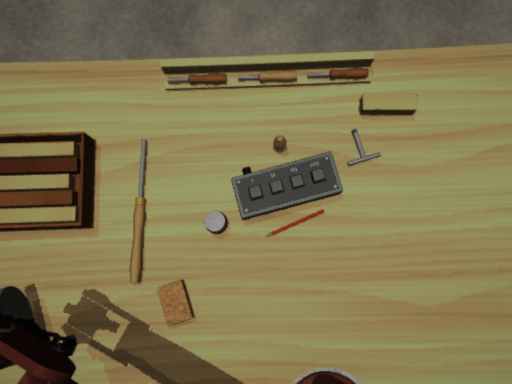

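The top view shows the box around pixel (287,185). Its keys are at about (256,192), (277,187), (297,181) and (319,176), and key1 is the leftmost, towards +y. Next I'll measure them.

```bash
cat > h.py <<'E'
import numpy as np,cv2
def ray(f,uv):
    K=f["K"];k=float(f["k1"]);p=(np.atleast_2d(uv).astype(float)-K[:2,2])/[K[0,0],K[1,1]]
    s=p.copy()
    for _ in range(20): s=p/(1+k*(s**2).sum(1,keepdims=True))
    T=f["world_from_camera"];d=np.c_[s,np.ones(len(s))]@T[:3,:3].T
    return T[:3,3],d
def onplane(f,uv,z):
    o,d=ray(f,uv);t=(z-o[2])/d[:,2];return o+d*t[:,None]
def cloud(f):
    h,w=f["z_map"].shape;v,u=np.mgrid[:h,:w];o,d=ray(f,np.c_[u.ravel(),v.ravel()])
    P=o+d*f["z_map"].ravel()[:,None];P[f["z_map"].ravel()==0]=np.nan;return P.reshape(h,w,3)
E
python3 - <<'E'
from h import *
for n in("top","scene"):
    f=dict(np.load(n+'0.npz'));P=cloud(f)
    hs=cv2.cvtColor(f["frame"],cv2.COLOR_RGB2HSV)
    m=(hs[...,1]<90)&(P[...,2]>0.042)&(P[...,2]<0.056)&(abs(P[...,0]-.62)<.2)&(abs(P[...,1]-.05)<.22)
    m=m.astype(np.uint8)
    k,l,st,c=cv2.connectedComponentsWithStats(m);i=1+st[1:,4].argmax()
    cs,_=cv2.findContours((l==i).astype(np.uint8),0,1);r=cv2.minAreaRect(max(cs,key=cv2.contourArea))
    W=onplane(f,cv2.boxPoints(r),.05);print(n,"table z",np.nanmedian(P[250:300,300:400,2]));print("corners",W.round(4).tolist(),W.mean(0).round(4))
    for a in range(4):print(np.round(np.linalg.norm(W[a]-W[(a+1)%4]),4),end=' ')
    Q=P[l==i][:,:2];rr=cv2.minAreaRect(Q.astype(np.float32));print("cloud rect",rr,"z",np.median(P[l==i][:,2]))
    mk=((P[...,2]>.0565)&(P[...,2]<.075)&(abs(P[...,0]-.62)<.2)&(abs(P[...,1]-.05)<.22)).astype(np.uint8)
    k,l2,st,c=cv2.connectedComponentsWithStats(mk)
    for j in range(1,k):
        if st[j,4]>20: print(st[j,4],c[j].round(1),onplane(f,c[j],.066).round(4),"z",np.nanmedian(P[l2==j],0).round(4))
    u,v=(287,185) if n=="top" else (235,210)
    cv2.imwrite(f'pics/{n}_crop.png',cv2.resize(f["frame"][v-45:v+45,u-70:u+70,::-1],None,fx=5.5,fy=5.5,interpolation=2))
E
```

```text
top table z 0.0006682707256847609
corners [[0.5948, 0.221, 0.05], [0.6583, -0.043, 0.05], [0.5504, -0.0655, 0.05], [0.488, 0.1947, 0.05]] [0.5729 0.0768 0.05  ]
0.2716 0.1103 0.2676 0.11 cloud rect ((0.5738250017166138, 0.07687318325042725), (0.11079369485378265, 0.26998427510261536), 13.501983642578125) z 0.05050864131534838
44 [280.2 140.9] [[0.6835 0.0896 0.066 ]] z [0.6833 0.09   0.0617]
130 [317.8 174.6] [[ 0.5921 -0.0025  0.066 ]] z [ 0.592  -0.0027  0.0671]
123 [297.  180.4] [[0.5789 0.0505 0.066 ]] z [0.5797 0.0505 0.0632]
128 [276.2 185.8] [[0.5667 0.1036 0.066 ]] z [0.566  0.1038 0.0667]
126 [255.1 191.4] [[0.554  0.1573 0.066 ]] z [0.5539 0.1575 0.0671]
scene table z -0.0003138195948731992
corners [[0.665, -0.0334, 0.05], [0.5579, -0.081, 0.05], [0.4921, 0.1971, 0.05], [0.6016, 0.2232, 0.05]] [0.5792 0.0765 0.05  ]
0.1171 0.2857 0.1126 0.2643 cloud rect ((0.5739747285842896, 0.07864674180746078), (0.1129627674818039, 0.268493115901947), 13.55552864074707) z 0.04988761051045487
99 [205.9 200.5] [[5.962e-01 2.000e-04 6.600e-02]] z [ 5.966e-01 -1.000e-04  6.600e-02]
81 [225.1 202.5] [[0.5844 0.0537 0.066 ]] z [0.5814 0.0522 0.0623]
97 [244.3 204.1] [[0.5711 0.1063 0.066 ]] z [0.5707 0.1061 0.0656]
96 [263.8 205.7] [[0.5577 0.1591 0.066 ]] z [0.5584 0.1586 0.0657]
52 [222.6 236.7] [[0.693  0.0942 0.066 ]] z [0.6926 0.0947 0.0619]
```

View pics/top_crop.png

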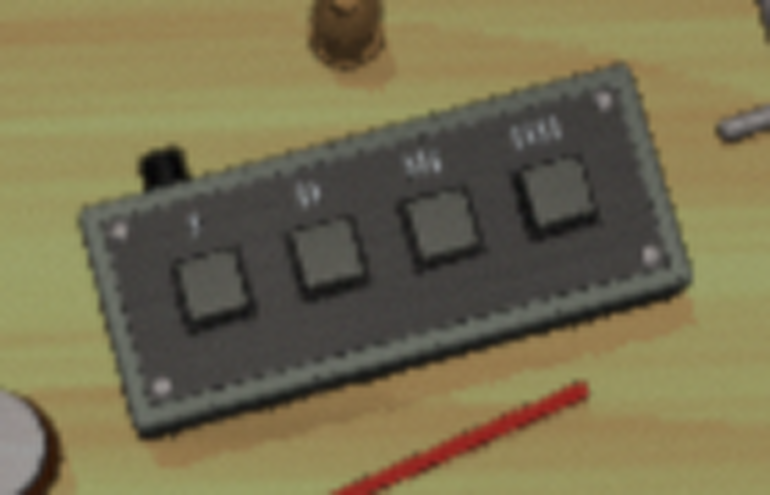

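View pics/scene_crop.png

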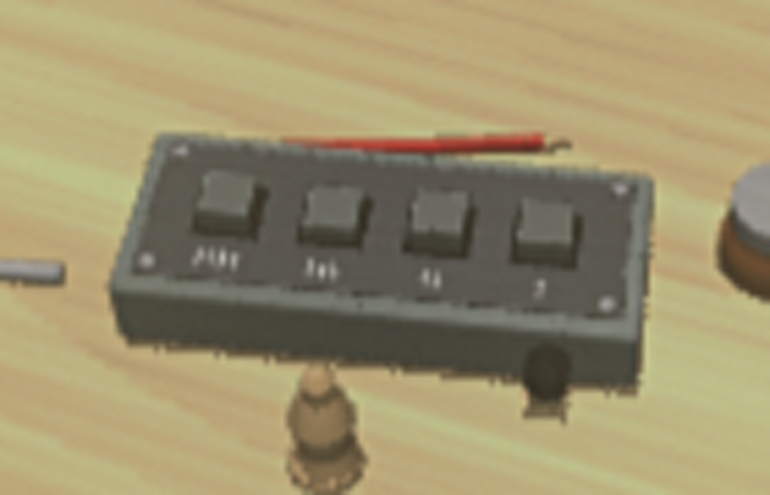

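Depth suggests key3 stands lower: about 63 mm, against 66–67 mm for the others. Touch will confirm it. I'll shut the fingers and move above key1 at the current height.

Emit:
carry_out(moves=[[[0, 0, 0, -0.4, 0.7, 0, -1], [0, 0, 0, -0.4, 0.7, 0, -1], [0, 0, 0, -0.4, 0.7, 0, -1], [0, 0, 0, -0.4, 0.7, 0, -1], [0, 0, 0, -0.4, 0.7, 0, -1], [0, 0, 0, -0.4, 0.7, 0, -1], [0, 0, 0, -0.4, 0.7, 0, -1], [0, 0, 0, -0.4, 0.7, 0, -1]]])

```text
time: 0.77
tool_pos: [0.4031, 0.3659, 0.2308]
tool_rot: [0.0, 0.836, 0.549, -0.0]
contact_force: [-0.4, 0.3, -0.5]
gripper_width: -0.003
```

Emit:
carry_out(moves=[[[0, 0, 0, -0.4, 0.7, 0.2, -1], [0, 0, 0, -0.4, 0.7, 0.2, -1], [0, 0, 0, -0.4, 0.7, 0.2, -1], [0, 0, 0, -0.4, 0.7, 0.2, -1], [0, 0, 0, -0.4, 0.7, 0.2, -1], [0, 0, 0, -0.4, 0.7, 0.2, -1], [0, 0, 0, -0.4, 0.7, 0.2, -1], [0, 0, 0, 0, 0, 0, -1]]])

```text
time: 1.43
tool_pos: [0.5395, 0.1825, 0.1728]
tool_rot: [0.0, 0.837, 0.547, -0.002]
contact_force: [-0.4, 0.4, -0.3]
gripper_width: 0.003
```

Emit:
carry_out(moves=[[[0, 0, 0, -0.067, 0.102, 0.35, -1], [0, 0, 0, -0.067, 0.102, 0.35, -1], [0, 0, 0, -0.067, 0.102, 0.35, -1], [0, 0, 0, -0.067, 0.102, 0.35, -1], [0, 0, 0, -0.067, 0.102, 0.35, -1], [0, 0, 0, -0.067, 0.102, 0.35, -1], [0, 0, 0, 0, 0, 0, -1], [0, 0, 0, 0, 0, 0, -1]]])

```text
time: 2.1
tool_pos: [0.5534, 0.1622, 0.0897]
tool_rot: [-0.001, 0.836, 0.549, -0.001]
contact_force: [0.1, -0.5, -0.1]
gripper_width: -0.003
```

```bash
cat > look.py <<'E'
import sys
from plant import state,grab_frame
from h import *
t=sys.argv[1]
s=state();print(s["time"],s["tool_pos"],s["contact_force"])
for n in ("scene","top"):
    f=grab_frame(n)
    u,v=(287,170) if n=="top" else (235,190)
    cv2.imwrite(f'pics/{n}_{t}.png',cv2.resize(f["frame"][v-60:v+60,u-80:u+80,::-1],None,fx=5,fy=5,interpolation=2))
    P=cloud(f)
    C=np.array([.5745,.0777]);R=np.array([-.2334,.9724])
    for i,o in enumerate((.0825,.0275,-.0275,-.0825)):
        k=C+R*o;d=P[...,:2]-k;m=(abs(d@R)<.011)&(abs(d@np.array([.9724,.2334]))<.011)&(P[...,2]<.08)
        print(n,"key",i+1,m.sum(),np.median(P[m][:,2]).round(4) if m.sum()>5 else None)
E
python3 look.py a
```

```text
2.1 [0.55344983 0.16219777 0.08968441] [ 0.08262685 -0.47672782 -0.06434328]
scene key 1 54 0.0658
scene key 2 51 0.0667
scene key 3 50 0.0625
scene key 4 48 0.066
top key 1 5 None
top key 2 3 None
top key 3 75 0.0638
top key 4 73 0.0669
```

View pics/scene_a.png

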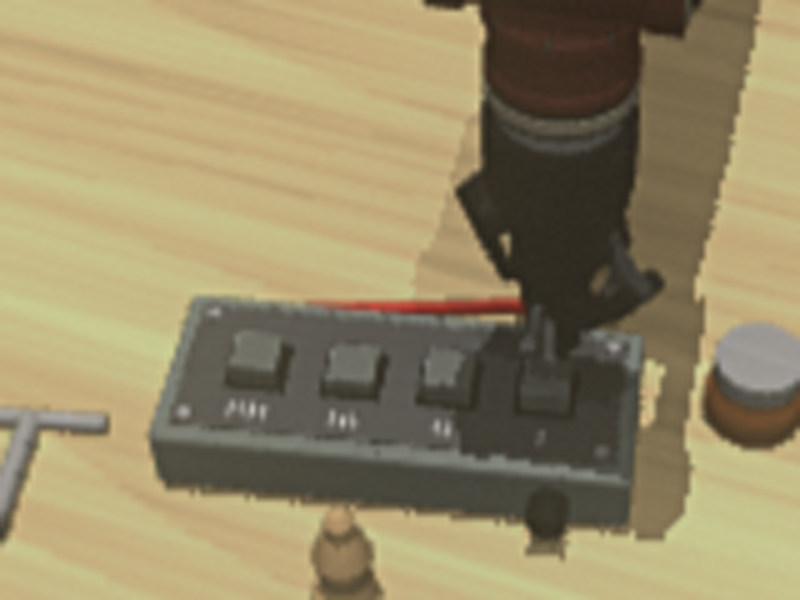

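View pics/top_a.png

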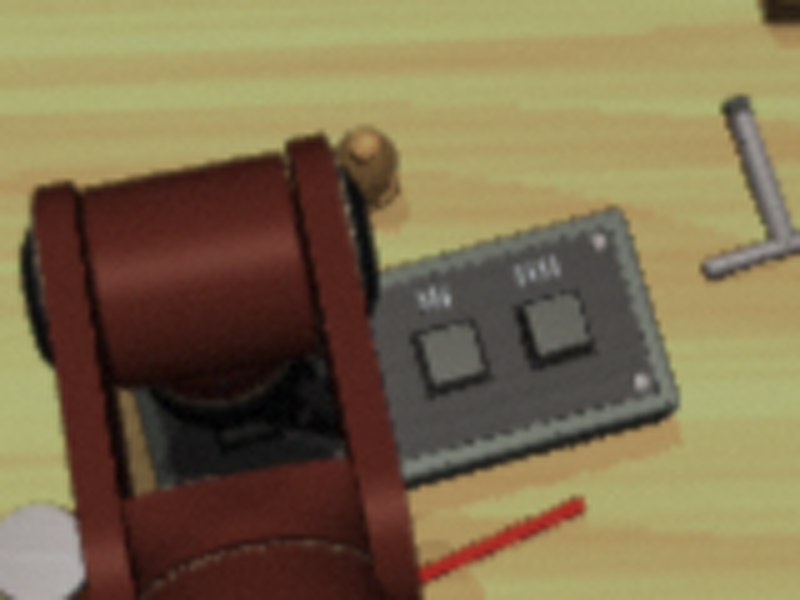

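The picture shows the shut fingertip over key1, at about (545,350) in the scene crop with the key at (547,375). The finger still needs to move about 4 mm. I'll correct that and lower it towards the key.

Emit:
carry_out(moves=[[[0, 0, 0, -0.07, 0.08, 0.1, -1], [0, 0, 0, 0, 0, 0.1, -1], [0, 0, 0, 0, 0, 0.1, -1], [0, 0, 0, 0, 0, 0.1, -1], [0, 0, 0, 0, 0, 0.05, -1], [0, 0, 0, 0, 0, 0, -1], [0, 0, 0, 0, 0, 0, -1]]])

```text
time: 2.78
tool_pos: [0.556, 0.1585, 0.073]
tool_rot: [-0.0, 0.836, 0.549, -0.0]
contact_force: [0.5, 0.5, -0.6]
gripper_width: -0.003
```

```bash
python3 -c "
from plant import state
s=state();print(s['tool_pos'],s['contact_force'],s['ft_torque'])"
```

```text
[0.55596348 0.15853776 0.0730452 ] [ 0.4808311   0.48675516 -0.6427613 ] [-0.0154565  -0.06796726 -0.0115111 ]
```

Emit:
carry_out(moves=[[[0, 0, 0, 0, 0, 0.05, -1], [0, 0, 0, 0, 0, 0.05, -1], [0, 0, 0, 0, 0, 0.025, -1], [0, 0, 0, 0, 0, 0, -1], [0, 0, 0, 0, 0, 0, -1]]])

```text
time: 3.2
tool_pos: [0.5561, 0.1585, 0.0682]
tool_rot: [-0.0, 0.836, 0.549, -0.0]
contact_force: [-0.9, 0.7, 0.7]
gripper_width: -0.002
```

Emit:
carry_out(moves=[[[0, 0, 0, 0, 0, 0.025, -1], [0, 0, 0, 0, 0, 0, -1], [0, 0, 0, 0, 0, 0, -1]]])

```text
time: 3.45
tool_pos: [0.5561, 0.1585, 0.0673]
tool_rot: [-0.0, 0.836, 0.549, -0.0]
contact_force: [0.9, -0.6, -0.6]
gripper_width: -0.003
```

Emit:
carry_out(moves=[[[0, 0, 0, 0, 0, 0.025, -1], [0, 0, 0, 0, 0, 0, -1], [0, 0, 0, 0, 0, 0, -1]]])

```text
time: 3.7
tool_pos: [0.5561, 0.1585, 0.0662]
tool_rot: [-0.0, 0.836, 0.549, -0.0]
contact_force: [-0.9, 0.1, -0.6]
gripper_width: -0.002
```

Emit:
carry_out(moves=[[[0, 0, 0, 0, 0, 0.025, -1], [0, 0, 0, 0, 0, 0, -1], [0, 0, 0, 0, 0, 0, -1]]])

```text
time: 3.95
tool_pos: [0.5562, 0.1586, 0.0655]
tool_rot: [0.0, 0.836, 0.549, 0.0]
contact_force: [-0.8, 0.2, 2.5]
gripper_width: -0.004
```

Emit:
carry_out(moves=[[[0, 0, 0, 0, 0, 0.025, -1], [0, 0, 0, 0, 0, 0, -1], [0, 0, 0, 0, 0, 0, -1]]])

```text
time: 4.2
tool_pos: [0.5563, 0.1585, 0.0645]
tool_rot: [0.0, 0.836, 0.549, 0.0]
contact_force: [0.4, -0.8, 2.7]
gripper_width: 0.001
```

Emit:
carry_out(moves=[[[0, 0, 0, 0, 0, 0, -1], [0, 0, 0, 0, 0, 0, -1]]])

```text
time: 4.37
tool_pos: [0.5563, 0.1586, 0.0644]
tool_rot: [0.0, 0.836, 0.549, 0.0]
contact_force: [0.0, -0.4, 2.1]
gripper_width: 0.003
```

Key1 touches at about 66 mm and gives softly at 2–2.5 N, so it is up. On to key2.

Emit:
carry_out(moves=[[[0, 0, 0, 0, 0, -0.15, -1], [0, 0, 0, 0, 0, -0.15, -1], [0, 0, 0, -0.275, 0.206, 0, -1], [0, 0, 0, -0.275, 0.206, 0, -1], [0, 0, 0, -0.275, 0.206, 0, -1], [0, 0, 0, -0.275, 0.206, 0, -1], [0, 0, 0, 0, 0, 0, -1], [0, 0, 0, 0, 0, 0, -1]]])

```text
time: 5.03
tool_pos: [0.5691, 0.1038, 0.076]
tool_rot: [-0.0, 0.836, 0.548, -0.0]
contact_force: [0.5, 1.0, 0.2]
gripper_width: -0.001
```

Emit:
carry_out(moves=[[[0, 0, 0, 0, 0, 0.1, -1], [0, 0, 0, 0, 0, 0.1, -1], [0, 0, 0, 0, 0, 0.025, -1], [0, 0, 0, 0, 0, 0, -1], [0, 0, 0, 0, 0, 0, -1]]])

```text
time: 5.45
tool_pos: [0.5687, 0.1055, 0.067]
tool_rot: [-0.0, 0.835, 0.55, -0.0]
contact_force: [-0.2, 0.3, -0.4]
gripper_width: 0.002
```

Emit:
carry_out(moves=[[[0, 0, 0, 0, 0, 0.025, -1], [0, 0, 0, 0, 0, 0.025, -1], [0, 0, 0, 0, 0, 0, -1], [0, 0, 0, 0, 0, 0, -1]]])

```text
time: 5.78
tool_pos: [0.5691, 0.1054, 0.0656]
tool_rot: [-0.0, 0.836, 0.549, 0.0]
contact_force: [-0.3, 1.9, 1.8]
gripper_width: -0.001
```

Emit:
carry_out(moves=[[[0, 0, 0, 0, 0, 0.025, -1], [0, 0, 0, 0, 0, 0, -1], [0, 0, 0, 0, 0, 0, -1]]])

```text
time: 6.03
tool_pos: [0.5692, 0.1053, 0.0646]
tool_rot: [-0.0, 0.836, 0.549, 0.0]
contact_force: [0.3, 0.7, 2.4]
gripper_width: 0.002
```

Key2 gives the same soft response at 66 mm, so it is up too. Key3 next.

Emit:
carry_out(moves=[[[0, 0, 0, 0, 0, -0.15, -1], [0, 0, 0, 0, 0, -0.15, -1], [0, 0, 0, -0.275, 0.206, 0, -1], [0, 0, 0, -0.275, 0.206, 0, -1], [0, 0, 0, -0.275, 0.206, 0, -1], [0, 0, 0, -0.275, 0.206, 0, -1], [0, 0, 0, 0, 0, 0, -1], [0, 0, 0, 0, 0, 0, -1]]])

```text
time: 6.7
tool_pos: [0.5818, 0.0503, 0.076]
tool_rot: [-0.0, 0.836, 0.548, -0.0]
contact_force: [0.0, -0.2, 0.8]
gripper_width: 0.0
```

Emit:
carry_out(moves=[[[0, 0, 0, 0, 0, 0.1, -1], [0, 0, 0, 0, 0, 0.1, -1], [0, 0, 0, 0, 0, 0.05, -1], [0, 0, 0, 0, 0, 0.025, -1], [0, 0, 0, 0, 0, 0, -1], [0, 0, 0, 0, 0, 0, -1]]])

```text
time: 7.2
tool_pos: [0.5816, 0.0519, 0.0651]
tool_rot: [-0.0, 0.835, 0.549, -0.0]
contact_force: [0.1, 0.3, -0.2]
gripper_width: -0.001
```

No contact at 65.1 mm, so key3 does stand lower. I'll keep lowering in small steps.

Emit:
carry_out(moves=[[[0, 0, 0, 0, 0, 0.025, -1], [0, 0, 0, 0, 0, 0.025, -1], [0, 0, 0, 0, 0, 0, -1], [0, 0, 0, 0, 0, 0, -1]]])

```text
time: 7.53
tool_pos: [0.5818, 0.0516, 0.0633]
tool_rot: [-0.0, 0.836, 0.549, -0.0]
contact_force: [0.5, 0.2, -0.5]
gripper_width: 0.001
```

Emit:
carry_out(moves=[[[0, 0, 0, 0, 0, 0.015, -1], [0, 0, 0, 0, 0, 0, -1], [0, 0, 0, 0, 0, 0, -1]]])

```text
time: 7.78
tool_pos: [0.5817, 0.0516, 0.0627]
tool_rot: [-0.0, 0.836, 0.549, -0.0]
contact_force: [-0.1, -0.2, -0.5]
gripper_width: -0.0
```

Emit:
carry_out(moves=[[[0, 0, 0, 0, 0, 0.015, -1], [0, 0, 0, 0, 0, 0, -1], [0, 0, 0, 0, 0, 0, -1]]])

```text
time: 8.03
tool_pos: [0.5819, 0.0516, 0.0622]
tool_rot: [0.0, 0.836, 0.549, 0.0]
contact_force: [-0.4, -0.5, 0.4]
gripper_width: -0.003
```

Emit:
carry_out(moves=[[[0, 0, 0, 0, 0, 0.008, -1], [0, 0, 0, 0, 0, 0, -1], [0, 0, 0, 0, 0, 0, -1]]])

```text
time: 8.28
tool_pos: [0.5819, 0.0516, 0.062]
tool_rot: [0.0, 0.836, 0.549, 0.0]
contact_force: [-0.6, -0.8, 1.9]
gripper_width: -0.0
```

Emit:
carry_out(moves=[[[0, 0, 0, 0, 0, 0.004, -1], [0, 0, 0, 0, 0, 0, -1], [0, 0, 0, 0, 0, 0, -1]]])

```text
time: 8.53
tool_pos: [0.5819, 0.0516, 0.0619]
tool_rot: [0.0, 0.836, 0.549, 0.0]
contact_force: [-0.6, -0.1, 2.4]
gripper_width: -0.002
```

Emit:
carry_out(moves=[[[0, 0, 0, 0, 0, 0, -1], [0, 0, 0, 0, 0, 0, -1]]])

```text
time: 8.7
tool_pos: [0.5819, 0.0516, 0.0619]
tool_rot: [0.0, 0.836, 0.549, 0.0]
contact_force: [-0.7, -0.3, 3.3]
gripper_width: -0.001
```

Key3 touches at 62 mm and is solid at 2–3 N, so it is the latched one. Key4 still has to be tapped first.

Emit:
carry_out(moves=[[[0, 0, 0, 0, 0, -0.2, -1], [0, 0, 0, 0, 0, -0.15, -1], [0, 0, 0, -0.275, 0.206, 0, -1], [0, 0, 0, -0.275, 0.206, 0, -1], [0, 0, 0, -0.275, 0.206, 0, -1], [0, 0, 0, -0.275, 0.206, 0, -1], [0, 0, 0, 0, 0, 0, -1], [0, 0, 0, 0, 0, 0, -1]]])

```text
time: 9.37
tool_pos: [0.5946, -0.0031, 0.0753]
tool_rot: [-0.0, 0.836, 0.548, -0.0]
contact_force: [0.2, 0.1, 0.4]
gripper_width: -0.004
```

Emit:
carry_out(moves=[[[0, 0, 0, 0, 0, 0.1, -1], [0, 0, 0, 0, 0, 0.1, -1], [0, 0, 0, 0, 0, 0.02, -1], [0, 0, 0, 0, 0, 0, -1], [0, 0, 0, 0, 0, 0, -1]]])

```text
time: 9.78
tool_pos: [0.5944, -0.0014, 0.0666]
tool_rot: [-0.0, 0.835, 0.55, -0.0]
contact_force: [0.5, 0.6, -0.4]
gripper_width: -0.003
```

```bash
python3 look.py b
```

```text
9.7833 [ 0.5943622  -0.00139565  0.0665722 ] [ 0.51668031  0.55618058 -0.43799176]
scene key 1 50 0.0663
scene key 2 46 0.0665
scene key 3 49 0.0624
scene key 4 19 0.0675
top key 1 79 0.0668
top key 2 75 0.0671
top key 3 54 0.0629
top key 4 15 0.0678
```

View pics/scene_b.png

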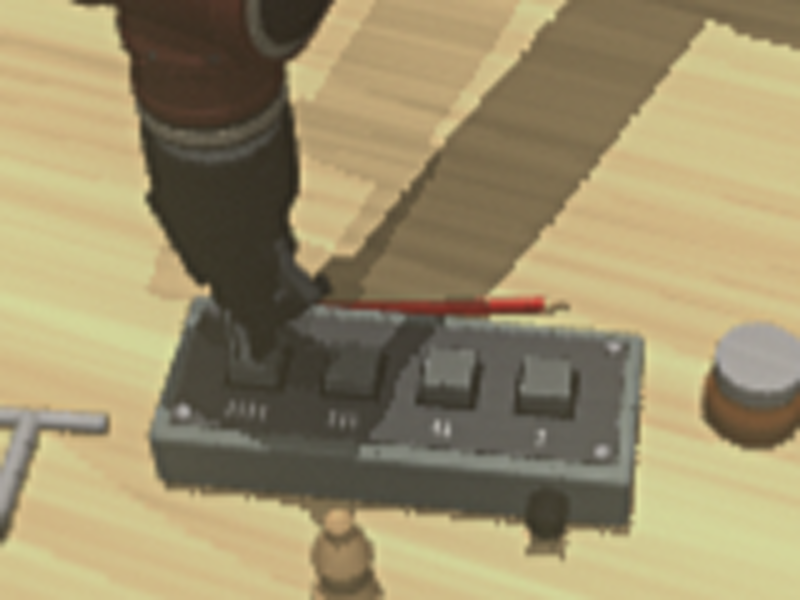

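The fingertip is over key4, at (255,355). Keys 1 and 2 read as up, and key3 is still low. Now the tap on key4.

Emit:
carry_out(moves=[[[0, 0, 0, 0, 0, 0.025, -1], [0, 0, 0, 0, 0, 0.01, -1], [0, 0, 0, 0, 0, 0, -1], [0, 0, 0, 0, 0, 0, -1]]])

```text
time: 10.22
tool_pos: [0.5948, -0.0017, 0.0657]
tool_rot: [-0.0, 0.836, 0.549, 0.0]
contact_force: [-0.7, 0.9, 1.0]
gripper_width: 0.0
```

Emit:
carry_out(moves=[[[0, 0, 0, 0, 0, 0.025, -1], [0, 0, 0, 0, 0, 0, -1], [0, 0, 0, 0, 0, 0, -1]]])

```text
time: 10.47
tool_pos: [0.5948, -0.0017, 0.0647]
tool_rot: [0.0, 0.836, 0.549, 0.0]
contact_force: [-1.3, 1.0, 1.8]
gripper_width: 0.001
```

Key4 is soft at 66 mm, so it is up. Back to key3 to press it home.

Emit:
carry_out(moves=[[[0, 0, 0, 0, 0, -0.15, -1], [0, 0, 0, 0, 0, -0.15, -1], [0, 0, 0, 0.275, -0.206, 0, -1], [0, 0, 0, 0.275, -0.206, 0, -1], [0, 0, 0, 0.275, -0.206, 0, -1], [0, 0, 0, 0.275, -0.206, 0, -1], [0, 0, 0, 0, 0, 0, -1], [0, 0, 0, 0, 0, 0, -1]]])

```text
time: 11.13
tool_pos: [0.5811, 0.053, 0.0761]
tool_rot: [-0.0, 0.835, 0.55, -0.0]
contact_force: [0.2, -0.4, 0.1]
gripper_width: 0.0
```

Emit:
carry_out(moves=[[[0, 0, 0, 0, 0, 0.1, -1], [0, 0, 0, 0, 0, 0.1, -1], [0, 0, 0, 0, 0, 0.1, -1], [0, 0, 0, 0, 0, 0.05, -1], [0, 0, 0, 0, 0, 0.025, -1], [0, 0, 0, 0, 0, 0.025, -1], [0, 0, 0, 0, 0, 0, -1], [0, 0, 0, 0, 0, 0, -1]]])

```text
time: 11.8
tool_pos: [0.5817, 0.0513, 0.0607]
tool_rot: [0.0, 0.836, 0.549, -0.0]
contact_force: [-3.1, -1.8, 4.2]
gripper_width: 0.002
```

Emit:
carry_out(moves=[[[0, 0, 0, 0, 0, 0.025, -1], [0, 0, 0, 0, 0, 0.025, -1], [0, 0, 0, 0, 0, 0, -1], [0, 0, 0, 0, 0, 0, -1]]])

```text
time: 12.13
tool_pos: [0.582, 0.0514, 0.0589]
tool_rot: [0.0, 0.836, 0.549, 0.0]
contact_force: [-3.0, -0.7, 4.9]
gripper_width: -0.001
```

Emit:
carry_out(moves=[[[0, 0, 0, 0, 0, 0.025, -1], [0, 0, 0, 0, 0, 0.02, -1], [0, 0, 0, 0, 0, 0, -1], [0, 0, 0, 0, 0, 0, -1]]])

```text
time: 12.47
tool_pos: [0.582, 0.0514, 0.0573]
tool_rot: [0.0, 0.836, 0.549, -0.0]
contact_force: [-4.0, -1.6, 7.0]
gripper_width: -0.002
```

Emit:
carry_out(moves=[[[0, 0, 0, 0, 0, 0.012, -1], [0, 0, 0, 0, 0, 0, -1], [0, 0, 0, 0, 0, 0, -1]]])

```text
time: 12.72
tool_pos: [0.582, 0.0513, 0.057]
tool_rot: [0.0, 0.836, 0.549, -0.0]
contact_force: [-4.5, -0.7, 8.0]
gripper_width: -0.005
```

Emit:
carry_out(moves=[[[0, 0, 0, 0, 0, 0.01, -1], [0, 0, 0, 0, 0, 0, -1], [0, 0, 0, 0, 0, 0, -1]]])

```text
time: 12.97
tool_pos: [0.582, 0.0514, 0.057]
tool_rot: [0.0, 0.836, 0.549, -0.0]
contact_force: [-6.4, -1.5, 9.2]
gripper_width: -0.002
```

The tip now stops at 57.0 mm while the force rises to 9 N, so the key is on its stop. I'll release it and lift straight up.

Emit:
carry_out(moves=[[[0, 0, 0, 0, 0, -0.1, -1], [0, 0, 0, 0, 0, -0.15, -1], [0, 0, 0, 0, 0, -0.3, -1], [0, 0, 0, 0, 0, -0.5, -1], [0, 0, 0, 0, 0, -0.7, -1], [0, 0, 0, 0, 0, -0.7, -1], [0, 0, 0, 0, 0, -0.7, -1], [0, 0, 0, 0, 0, -0.5, -1]]])

```text
time: 13.63
tool_pos: [0.5829, 0.0519, 0.2053]
tool_rot: [0.001, 0.836, 0.549, 0.002]
contact_force: [0.4, 0.2, -0.4]
gripper_width: -0.005
```

Emit:
carry_out(moves=[[[0, 0, 0, 0.5, -0.5, -0.2, -1], [0, 0, 0, 0.5, -0.5, -0.2, -1], [0, 0, 0, 0.5, -0.5, 0, -1], [0, 0, 0, 0.5, -0.5, 0, -1], [0, 0, 0, 0.5, -0.5, 0, -1], [0, 0, 0, 0.5, -0.5, 0, -1], [0, 0, 0, 0.5, -0.5, 0, -1], [0, 0, 0, 0, 0, 0, -1]]])

```text
time: 14.3
tool_pos: [0.5071, 0.2396, 0.2181]
tool_rot: [-0.001, 0.834, 0.551, 0.001]
contact_force: [-0.8, 1.3, -0.4]
gripper_width: -0.0
```

Emit:
carry_out(moves=[[[0, 0, 0, 0.5, -0.5, 0, -1], [0, 0, 0, 0.5, -0.5, 0, -1], [0, 0, 0, 0.5, -0.5, 0, -1], [0, 0, 0, 0, 0, 0, -1], [0, 0, 0, 0, 0, 0, -1], [0, 0, 0, 0, 0, 0, -1]]])

```text
time: 14.8
tool_pos: [0.4778, 0.314, 0.2179]
tool_rot: [0.0, 0.836, 0.549, 0.0]
contact_force: [-0.1, -0.4, -0.4]
gripper_width: -0.0
```

```bash
python3 look.py c; python3 - <<'E'
from h import *
from plant import grab_frame
f=grab_frame("top");cv2.imwrite('pics/top_end.png',f["frame"][:,:,::-1]);a=np.load('top0.npz')["frame"]
d=cv2.absdiff(a,f["frame"]).max(2)
for n,(u,v,r) in dict(finial=(280,143,12),wax=(216,222,14),pencil=(296,223,25),chuck=(364,148,18),blank=(389,104,28)).items():print(n,np.mean(d[v-r:v+r,u-r:u+r]>40).round(3))
E
```

```text
14.8 [0.477829   0.31401167 0.21785738] [-0.14165884 -0.41155181 -0.39085749]
scene key 1 49 0.0665
scene key 2 50 0.0664
scene key 3 48 0.0665
scene key 4 50 0.0662
top key 1 78 0.0668
top key 2 73 0.0668
top key 3 74 0.0667
top key 4 73 0.0675
finial 0.0
wax 0.401
pencil 0.0
chuck 0.0
blank 0.0
```

View pics/top_end.png

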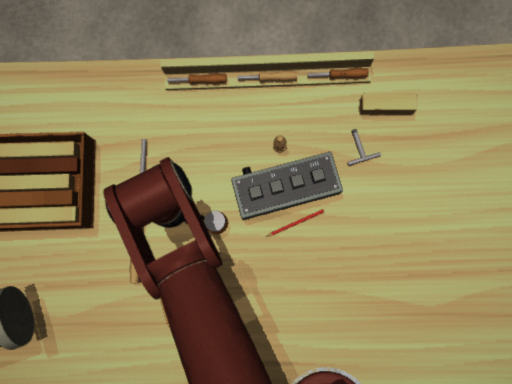

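View pics/scene_c.png

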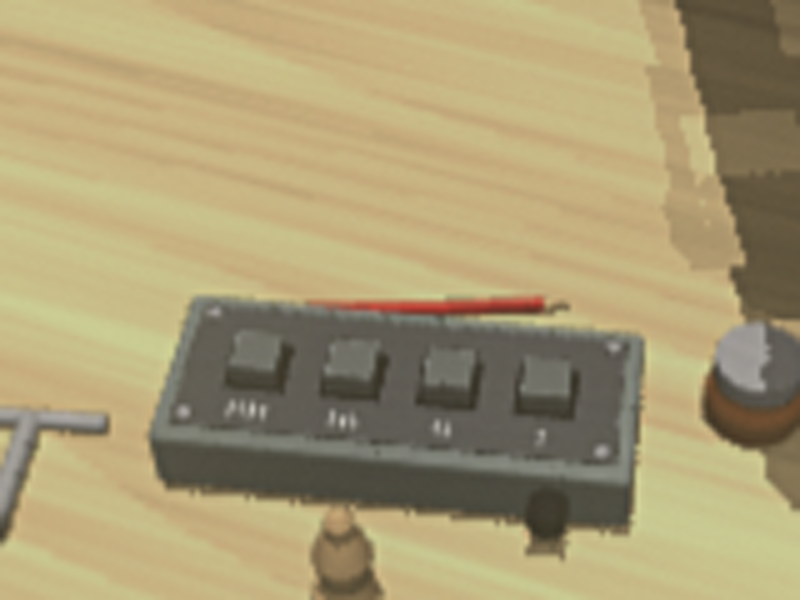

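All four keys read 66–67 mm in both views. The finial, pencil, chuck key and blank are unchanged. The jar at (216,222) only has the arm's shadow and cover over it. The arm is clear at z ≈ 0.22, so I'm handing in.

```bash
python3 -c "
from plant import ticket
print(ticket.job_done())"
```

```text
the job is handed in; nothing more can be done
None
```

The latched key was key3, the third from the left. I tapped all four keys in order, then pressed key3 home and let it spring up. The job is handed in, at about 15 s of the 54 s allowed.

- **Taps:** keys 1, 2 and 4 touched at about 66 mm and gave softly at 2–2.5 N. They moved no more than about 2 mm. Key3 touched at 62 mm and was solid at 2–3 N.
- **Press:** key3 went down to its stop at 57 mm, with about 9 N read there, then I lifted straight off.
- **Keys at the end:** depth readings from both cameras put all four keys at 66–67 mm. One reading, key4 in the top view, was 67.5 mm; it read 67.1 mm at the start.
- **Loose things:** comparing the top view before and after showed no change at the finial, pencil, chuck key and blank. The image check flagged the wax jar, but the pictures show it in place with only the arm and its shadow over it. I did not check the sanding block and gouge this way. The fingertip stayed about 0.2 m above the bench except over the keys.
- **Arm:** it was clear of everything when I handed in. No verdict is reported.

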